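# Uncouple the trolley tongue from its ball

## Task

Uncouple the trolley's tongue stub from the ball on the bench mount: first slide the transport lock knob on top of the tongue fully back to its end stop, then pull the spring latch beside the coupler sideways, away from the tongue, and keep it pulled while you lift the coupler up off the ball. Raise it until there are at least 2 cm of clear air between the ball and the coupler's open mouth, and finish while still holding it up there, quite still, in the gripper: do not let go or set it down. Leave the wrench, the mug and the tray where they are.

Things in the scene. Friction and masses are not known exactly. Their poses are not given: they have to be found in the camera images.
- hitch: fixed mount: dark steel base plate 400 x 130 x 10 mm with an upright ball (40 mm dia., centre 62 mm, top 82 mm, 32 mm flat shoulder under it at 50 mm, neck 16 mm) near its robot-side end and a hinge bracket. Origin: on the bench under the ball's centre. x runs along the tongue from ball to hinge (away from the robot, yaw up to +-0.5), y left, z up; offsets below use these axes, tongue down
- ball_top (a point): top of the fixed ball, on its axis, 82 mm above the bench
- tongue: grey tongue bar 40 mm wide, top at 90 mm, with a square aluminium coupler housing (64 x 64 mm, top at 91 mm, rim at 52 mm) over the ball; 0.4 to 0.85 kg. Origin: on its hinge axis, 280 mm in x from the ball's axis, 70 mm up. Only turns about this hinge (level y axis): the coupler swings up to 0.6 rad, 28 mm per 0.1 rad, and falls back if let go. Carries latch and lock (0.15 kg)
- coupler_mouth (a point): centre of the coupler housing's open underside (rim): on the ball's axis, 30 mm below the ball's top with the tongue down; 20 mm above it when the tongue is turned up about 0.18 rad (0.25 is comfortable)
- latch (a joint): spring latch on the coupler's left (+y) side: 0 = closed (keeper plate under the ball's shoulder holds the coupler down), grows as it is pulled to +y, stop at 0.016 m; clears the ball from 0.012 m. The spring pulls back with 4 N at 0, 10 N at the stop, and shuts it when let go. While the lock is on it moves only 2 mm
- latch_grip (a point): where to grip the latch's upright black grip block (26 mm in x, 14 mm in y, from 98 to 146 mm above the bench): its axis, 126 mm up, 44 mm to +y of the ball's axis. Pinch it from above across the 14 mm, fingers closing along y. The tongue can be lifted by it (about 3 to 8 N); the block tilts with the tongue and may turn between the pads
- lock (a joint): transport lock slide on top of the tongue: starts locked at 0 to 0.010 m, grows as it is slid to +x (away from the ball, towards the hinge), end stop at 0.030 m. Friction about 2 N, stays where it is left. Its flat steel bar blocks the latch up to about 0.024 m
- lock_grip (a point): where to grip the lock's upright round black knob (20 mm dia., from 100 to 146 mm above the bench, on a flat plate): on its axis, 126 mm up, on the tongue's middle line, 90 mm in x from the ball's axis when the lock reads 0; moves with the lock
- wrench: bystander: loose 170 mm steel wrench lying on the bench to the right of the tongue; origin under its middle
- mug: bystander: loose steel cup, 70 mm diameter, 85 mm high, standing to the left of the tongue; origin under its middle
- tray: bystander: loose open cardboard tray, 90 x 120 x 35 mm, to the right of the coupler; origin under its middle

How it is judged:
By the outcome, as a careful person would: the job done as asked, in the order asked, and still so for the second after the job is handed in, while the arm keeps its last pose, push and grip.
It also fails if it takes over 48 s, if anything falls off the work surface, if the arm or the gripper's body presses on something with over 40 N, if the wrist force passes 120 N, or if a joint passes its speed limit or range.

## Robot

A 6-joint arm with a two-finger parallel gripper is mounted at the origin on the work surface. World frame = base frame: x ahead of the robot, y to its left, z up, the work surface at z = 0. Lengths are in m, angles in rad, forces in N, time in s.
With the tool pointing down it reaches from about 0.325 to 0.775 m from the base axis. Payload 5.5 kg.
Tool frame: the origin (TCP) lies between the finger pads; the fingertips stand 8 mm ahead of it and the grasp point (between the pads) lies 11 mm behind it (manip.tcp_to_tips is the distance from the TCP to the fingertips, in m); z points along the fingers, y is the line along which they close (so a half turn about z gives the same grasp; the last joint's range is limited). The gripper opens to 88 mm and grips with 3 to 60 N. Pads are 20 mm wide; open, the fingers measure 115 mm over their backs; the gripper's body (75 mm by 178 mm) begins 61 mm behind the grasp point.
Start: joints at [1.052, 0.091, 1.231, -0, 1.82, -0.057], TCP at [0.267, 0.537, 0.202] pointing down, gripper open.
Joint ranges: [-2.87, 2.87], [-0.86, 2.18], [0.17, 2.46], [-1.51, 4.65], [0.06, 2.69], [-2.65, 2.65]. Speed limits (rad/s): [2.57, 2.57, 3.01, 3.14, 3.14, 3.14].

## Interface

Orientations are given as a unit quaternion [w, x, y, z].
In Python, from bench import manip gives the robot as it stands. Calls block until the motion is done:
- manip.move_to(position, orientation): joint-space move of the TCP to a pose.
- manip.move_l(position, speed=0.15, orientation=None): straight line of the TCP; orientation=None keeps the orientation; speed is the mean speed in m/s.
- manip.movej(angles): joint-space move.
- manip.gripper_open() and manip.close(): open the fingers fully, or close them until they stop; the grip force is fixed at half the most.
- manip.hold(seconds).
- manip.inverse_kinematics(position, orientation): joint angles nearest the present ones, or None.
- manip.state(): the state.
- manip.get_image(name): name is "scene" or "side" or "wrist"; returns a dict with "frame" (400x640x3 uint8, blue, green, red), "depth" (400x640 float32, m along the optical axis (not along the pixel's ray), 0 where there is no reading), "camera_matrix" (3x3 intrinsics, pixels), "view" (4x4, takes a point from world to camera coordinates). Camera axes: x right, y up, looking along -z (the intrinsics and any distortion apply to the point x, -y, -z); pixel columns grow to the right and rows downward; lengths in m; the calibration is good to about 2 mm. The wrist camera is an equidistant fisheye: a pixel r from the principal point sees the ray r / f radians off the axis. A picture is of the moment at which its call begins.
A pose or a line that the arm cannot do raises manip.IKError and nothing moves.
- manip.job_done(): hands the job in; it is judged then, once.
The state is a dict: "time": time; "joint_pos": joint angles; "dq": joint speeds; "joint_torque": joint torques, N m; "ee_pos": TCP position; "ee_rot": TCP orientation; "ft_force": force on the tool from outside, world axes, zero at the start; "moment": the same for the moment, N m; "finger_gap": finger opening in m; "finger_force": force on a finger pad.
Only numpy, scipy, OpenCV 4.12 (cv2) and the standard library are available. Lean on these libraries where they do the work, as an engineer would, in place of code of your own. Each camera call takes 0.05 s, during which the arm holds its last target. There are 200 camera calls.

## Working session

There is one attempt and no reset: what is moved stays moved. The work goes in short steps, each a Python script; the robot and the scene stay as the last script left them, time stands still between calls to the robot, and variables do not carry over. Pictures are saved under pics/ and viewed, at most 10 in all, crops included, and the job is handed in when it is done.

```bash
ls; mkdir -p pics; python3 - <<'E'
from bench import manip
import cv2, numpy as np
for n in ("scene","side"):
    d=manip.get_image(n); cv2.imwrite(f"pics/{n}0.png",d["frame"]); np.savez(f"pics/{n}0.npz",**d)
    print(n,d["camera_matrix"].tolist(),np.round(d["view"],3).tolist())
s=manip.state(); print(s["time"],s["ee_pos"],s["ee_rot"],s["finger_gap"])
E
```

```text
bench.py
pics
scene [[424.2568224704411, 0.0, 318.09073769346935], [0.0, 424.2568224704411, 200.22424592912182], [0.0, 0.0, 1.0]] [[0.42, 0.907, 0.011, -0.309], [-0.69, 0.312, 0.653, 0.356], [0.589, -0.282, 0.758, -1.414], [0.0, 0.0, 0.0, 1.0]]
side [[372.01368543503503, 0.0, 321.788282839801], [0.0, 372.01368543503503, 204.73456844044296], [0.0, 0.0, 1.0]] [[-0.982, -0.187, 0.017, 0.612], [0.107, -0.484, 0.869, -0.117], [-0.154, 0.855, 0.495, -0.732], [0.0, 0.0, 0.0, 1.0]]
0.1 [0.26717527 0.53687726 0.20062623] [-2.52663362e-04  2.28852030e-01  9.73460815e-01 -8.51623244e-04] 0.08784814818200415
```

View pics/scene0.png

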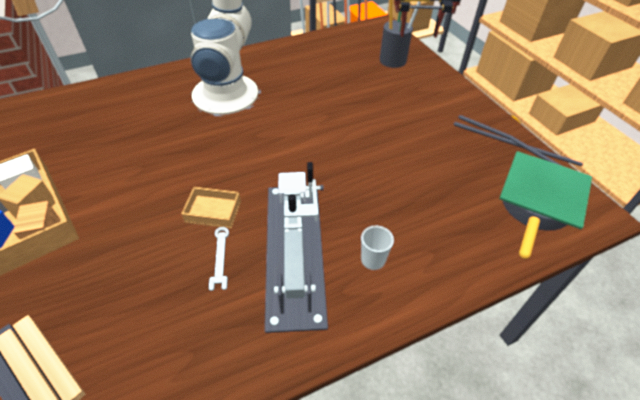

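View pics/side0.png

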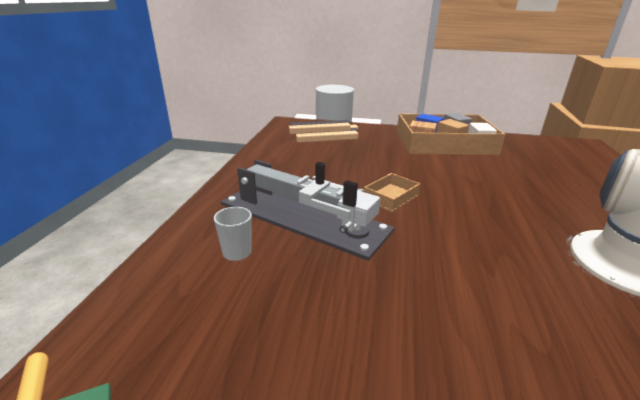

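The scene view shows the latch block at about (310,170) and the lock knob at (292,202). In the side view they are at (350,193) and (320,173). The plate corners in the scene view are about (266,328), (327,326), (268,186) and (321,186). Next I segment and triangulate.

```bash
cat > h.py <<'E'
import numpy as np, cv2
def ray(d,uv):
    K,V=d["camera_matrix"],d["view"]; R,t=V[:3,:3],V[:3,3]
    p=np.c_[np.reshape(uv,(-1,2)),np.ones(np.size(uv)//2)]@np.linalg.inv(K).T
    return -R.T@t,(p*[1,-1,-1])@R
def onplane(d,uv,z):
    o,r=ray(d,uv); return o+r*((z-o[2])/r[:,2])[:,None]
def tri(d1,u1,d2,u2):
    o1,r1=ray(d1,u1); o2,r2=ray(d2,u2); r1,r2=r1[0],r2[0]
    s=np.linalg.lstsq(np.c_[r1,-r2],o2-o1,rcond=None)[0]
    a,b=o1+s[0]*r1,o2+s[1]*r2; return (a+b)/2,np.linalg.norm(a-b)
def dark(d,x0,y0,x1,y1,th=45,minA=20):
    f=d["frame"].max(2); m=np.zeros(f.shape,np.uint8); m[y0:y1,x0:x1]=(f[y0:y1,x0:x1]<th)
    n,l,s,c=cv2.connectedComponentsWithStats(m,connectivity=4)
    return m,l,[(i,s[i].tolist(),c[i].round(1).tolist()) for i in range(1,n) if s[i,4]>=minA]
E
python3 - <<'E'
from h import *
S=np.load("pics/scene0.npz"); D=np.load("pics/side0.npz")
for d,w in((S,(280,155,325,220)),(D,(305,155,365,215))):
    print(dark(d,*w)[2])
f=S["frame"].astype(int)
# plate: dark, unsaturated
m=((f.max(2)<95)&(f.max(2)-f.min(2)<30)).astype(np.uint8); m[:180]=0;m[:,:255]=0;m[335:]=0;m[:,335:]=0
m=cv2.morphologyEx(m,cv2.MORPH_OPEN,np.ones((3,3)))
v,u=np.nonzero(m); P=onplane(S,np.c_[u,v].astype(float),0.01)[:,:2]
print(cv2.minAreaRect((P*1000).astype(np.float32)),len(P))
a=cv2.resize(S["frame"][150:340,240:350],None,fx=3,fy=3,interpolation=cv2.INTER_NEAREST)
b=cv2.resize(np.repeat(m[150:340,240:350,None]*255,3,2),None,fx=3,fy=3,interpolation=cv2.INTER_NEAREST)
cv2.imwrite("pics/c1.png",np.hstack([a,b]))
for d,uv in((S,(310,170)),(S,(292,202)),(D,(350,193)),(D,(320,173))): print(onplane(d,np.array(uv,float),0.123))
E
```

```text
[(2, [308, 165, 5, 17, 53], [309.6, 173.9]), (4, [289, 197, 6, 14, 63], [292.0, 203.9])]
[(1, [316, 165, 8, 18, 110], [319.7, 173.9]), (2, [344, 184, 12, 22, 216], [349.5, 194.5])]
((668.6777954101562, -38.726531982421875), (67.88838958740234, 330.5614013671875), 70.54179382324219) 249
[[0.55501636 0.06095493 0.123     ]]
[[ 0.63003302 -0.01660053  0.123     ]]
[[0.55924944 0.05631511 0.123     ]]
[[ 0.632362   -0.01982406  0.123     ]]
```

View pics/c1.png

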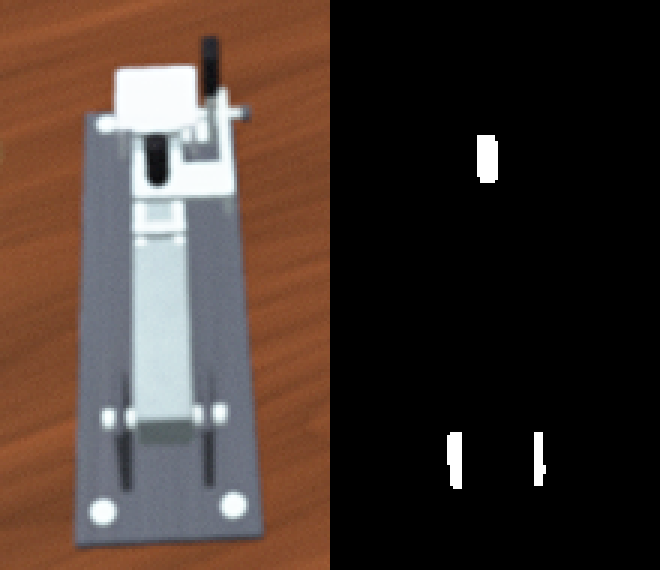

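The crop shows the plate as bluish-grey, brighter than my threshold. Both black grips are clean. I will fix the plate mask and triangulate the grips.

```bash
python3 - <<'E'
from h import *
S=np.load("pics/scene0.npz"); D=np.load("pics/side0.npz")
f=S["frame"].astype(int)
m=((f[...,0]>f[...,2]-5)&(f.max(2)<140)).astype(np.uint8); m[:180]=0;m[:,:255]=0;m[335:]=0;m[:,335:]=0
n,l,s,c=cv2.connectedComponentsWithStats(m)
m=np.isin(l,[i for i in range(1,n) if s[i,4]>300])
v,u=np.nonzero(m); print(u.min(),u.max(),v.min(),v.max(),m.sum())
P=onplane(S,np.c_[u,v].astype(float),0.01)[:,:2]
(cx,cy),(w,h),a=r=cv2.minAreaRect((P*1000).astype(np.float32)); print(r)
def cent(d,w):  # bbox centres of whole soft-dark blob
    return [np.array([b[0]+b[2]/2-.5,b[1]+b[3]/2-.5]) for _,b,_ in dark(d,*w,th=75,minA=30)[2]]
a=cent(S,(280,155,325,220)); b=cent(D,(305,155,365,215)); print(a,b)
for p in a:
  for q in b:
    X,e=tri(S,p,D,q); print(X.round(4),round(e,4))
E
```

```text
265 326 188 331 4930
((676.6015014648438, -35.1761474609375), (127.35908508300781, 397.1855773925781), 68.40741729736328)
[array([309.5, 171.5]), array([292. , 202.5])] [array([319.5, 172.5]), array([350. , 193.5])]
[0.6108 0.0441 0.163 ] 0.0254
[0.559  0.0579 0.1228] 0.0001
[ 0.633  -0.0178  0.125 ] 0.0
[ 0.5773 -0.0068  0.0779] 0.03
```

Results:
- The plate measures 127 x 397 mm, close to the given 130 x 400, with a yaw of -21.6°.
- The latch is at (.559, .058, .123).
- The knob is at (.633, -.018, .125), which in the hitch frame is dx = 97 mm and dy = -43 mm from the latch. That matches the spec with the lock at about 7 mm.

Next I grip the knob and slide it.

```bash
cat >> h.py <<'E'
from scipy.spatial.transform import Rotation as Ro
yaw=-0.376; ex=np.array([np.cos(yaw),np.sin(yaw),0]); ey=np.array([-ex[1],ex[0],0]); ez=np.array([0,0,1.])
L=np.array([.559,.0579,0]); Kn=np.array([.633,-.0178,0]); ball=L-.044*ey
def ori(th=0):
    R=Ro.from_rotvec(th*ey)*Ro.from_matrix(np.c_[-ex,ey,-ez]); return R.as_quat()[[3,0,1,2]]
def st(m):
    s=m.state(); f=s["ft_force"]; p=s["ee_pos"]-ball
    print("t%.1f xyz"%s["time"],np.round([p@ex,p@ey,p[2]],4),"F",np.round([f@ex,f@ey,f[2]],1),"gap %.4f ff %s"%(s["finger_gap"],np.round(s["finger_force"],1)),flush=True)
    return s,np.array([f@ex,f@ey,f[2]])
E
python3 - <<'E'
from h import *; from bench import manip as m
z=0.117
m.move_to(Kn+ez*.2,ori()); st(m)
m.move_l(Kn+ez*z,speed=.12); st(m)
m.close(); s,f0=st(m)
p=s["ee_pos"].copy(); p0=p.copy(); p[2]=z
m.move_l(p0+.020*ex,speed=.03); st(m)
for d in np.arange(.022,.033,.0015):
    m.move_l(p0+d*ex,speed=.02); s,f=st(m)
    if (f-f0)[0]<-8: break
d=m.get_image("side"); np.savez("pics/side1.npz",**d)
d=m.get_image("scene"); np.savez("pics/scene1.npz",**d)
E
```

```text
t2.5 xyz [0.0962 0.0017 0.2001] F [0.6 0.1 0.5] gap 0.0875 ff 0.0
t3.3 xyz [0.097  0.001  0.1181] F [-0.  -0.3  1.9] gap 0.0875 ff 0.0
t4.4 xyz [0.0966 0.0009 0.117 ] F [0.4 0.6 0.1] gap 0.0193 ff 30.0
t5.2 xyz [0.1171 0.0009 0.117 ] F [ 1.2  1.5 -0.6] gap 0.0191 ff 30.0
t5.5 xyz [0.1186 0.0009 0.117 ] F [-0.9  0.  -0.5] gap 0.0187 ff 30.0
t5.7 xyz [0.12   0.0009 0.1169] F [-1.9  0.4  0.3] gap 0.0192 ff 30.0
t6.0 xyz [0.1211 0.0009 0.1169] F [-5.9  0.8  1.4] gap 0.0189 ff 30.0
t6.2 xyz [0.1212 0.001  0.1168] F [-9.9 -0.3  2.1] gap 0.0186 ff 30.0
```

The knob hit its hard stop at x = 0.121 m, so the lock is at about 30 mm. Next I grip the latch.

```bash
python3 - <<'E'
from h import *; from bench import manip as m
m.gripper_open(); s,_=st(m); p=s["ee_pos"]
m.move_l(p*[1,1,0]+ez*.175,speed=.15)
d=m.get_image("side")
q=[np.array([b[0]+b[2]/2-.5,b[1]+b[3]/2-.5]) for _,b,_ in dark(d,300,150,365,215,th=75,minA=30)[2]]
for k in q:
    X=onplane(d,k,.123)[0]-ball; print("side blob",k,(X@ex).round(4),(X@ey).round(4))
m.move_l(L+ez*.175,speed=.15,orientation=ori())
m.move_l(L+ez*.117,speed=.12); st(m)
m.close(); m.hold(.2); st(m)
d=m.get_image("side"); cv2.imwrite("pics/side2.png",cv2.resize(d["frame"][100:260,200:440],None,fx=3,fy=3))
E
```

```text
t7.4 xyz [0.1231 0.001  0.117 ] F [-0.8  0.8  1.5] gap 0.0879 ff 0.0
side blob [310. 170.] 0.1227 -0.0021
side blob [350.  193.5] -0.0002 0.0444
t9.7 xyz [0.0003 0.044  0.1174] F [-0.   0.3  0.5] gap 0.0877 ff 0.0
t11.0 xyz [-0.      0.0448  0.117 ] F [ 1.4  5.4 -1.3] gap 0.0133 ff 30.0
```

View pics/side2.png

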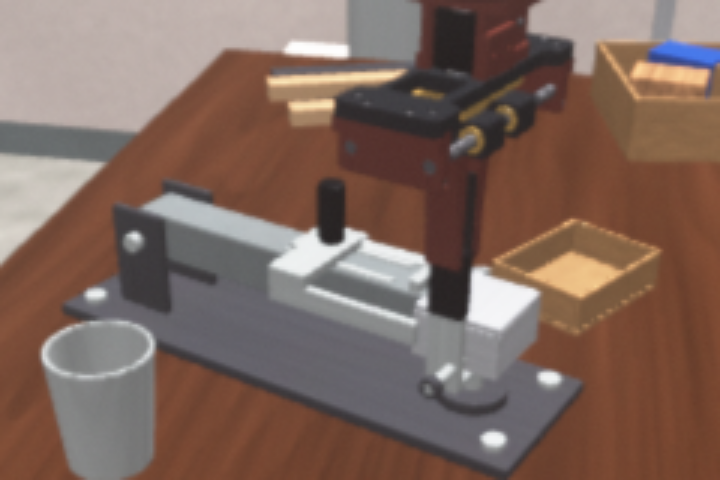

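The side view shows the fingers around the latch block at about (450,290), with the knob slid back at (330,210). Next I pull the latch +y in steps.

```bash
python3 - <<'E'
from h import *; from bench import manip as m
p0=L+ez*.117
m.move_l(p0+.010*ey,speed=.04); st(m)
for d in np.arange(.012,.0191,.001):
    m.move_l(p0+d*ey,speed=.02); s,f=st(m)
    if f[1]<-15: break
E
```

```text
t11.4 xyz [0.     0.0518 0.1169] F [-0.9 -7.1  1.1] gap 0.0136 ff 30.0
t11.7 xyz [0.     0.0536 0.1169] F [-0.9 -7.5  1.6] gap 0.0135 ff 30.0
t11.9 xyz [0.     0.0544 0.1169] F [-0.8 -7.7  2.1] gap 0.0136 ff 30.0
t12.2 xyz [0.     0.0553 0.1169] F [-0.6 -7.7  0.6] gap 0.0136 ff 30.0
t12.4 xyz [0.     0.0562 0.1169] F [-1.7 -8.7  1.2] gap 0.0137 ff 30.0
t12.7 xyz [0.     0.0571 0.1169] F [-1.1 -9.3  2.9] gap 0.0138 ff 30.0
t12.9 xyz [0.     0.0579 0.1169] F [-1.7 -9.6  2.2] gap 0.0135 ff 30.0
t13.2 xyz [1.000e-04 5.880e-02 1.169e-01] F [-1.6 -8.4  1. ] gap 0.0139 ff 30.0
t13.4 xyz [0.     0.0597 0.1169] F [-1.  -9.5  0.8] gap 0.0135 ff 30.0
```

The latch is at about 15 mm, with a spring force of about 9.5 N as expected. Next I lift along the hinge arc, tilting the tool with it.

```bash
python3 - <<'E'
from h import *; from bench import manip as m
H=ball+.28*ex+.07*ez; r=L+.019*ey+.117*ez-H
def go(th): m.move_l(H+Ro.from_rotvec(th*ey).apply(r),speed=.035,orientation=ori(th))
for th in (.03,.06,.1,.15,.2,.25,.28):
    go(th); s,f=st(m)
    if abs(f[2])>30 or s["finger_gap"]<.010: print("STOP");break
m.hold(.3); st(m)
d=m.get_image("side"); cv2.imwrite("pics/side3.png",cv2.resize(d["frame"][80:260,190:440],None,fx=3,fy=3))
E
```

```text
t13.8 xyz [0.001  0.0595 0.1236] F [-0.9 -9.7 -2.9] gap 0.0136 ff 30.0
t14.2 xyz [0.0028 0.0595 0.132 ] F [-1.5 -9.2 -4.8] gap 0.0136 ff 30.0
t14.7 xyz [0.0055 0.0596 0.1431] F [ -3.4 -10.2  -3.1] gap 0.0136 ff 30.0
t15.3 xyz [0.0095 0.0597 0.1568] F [ -3.3 -10.3  -3.3] gap 0.0138 ff 30.0
t15.8 xyz [0.0143 0.0598 0.1703] F [ -3.8 -10.7  -3.2] gap 0.0138 ff 30.0
t16.4 xyz [0.0197 0.0599 0.1836] F [-3.2 -9.1 -1.6] gap 0.0137 ff 30.0
t16.8 xyz [0.0233 0.06   0.1915] F [-4.9 -8.9 -1.9] gap 0.0136 ff 30.0
t17.1 xyz [0.0232 0.06   0.1915] F [ -3.3 -10.7  -3.3] gap 0.0136 ff 30.0
```

View pics/side3.png

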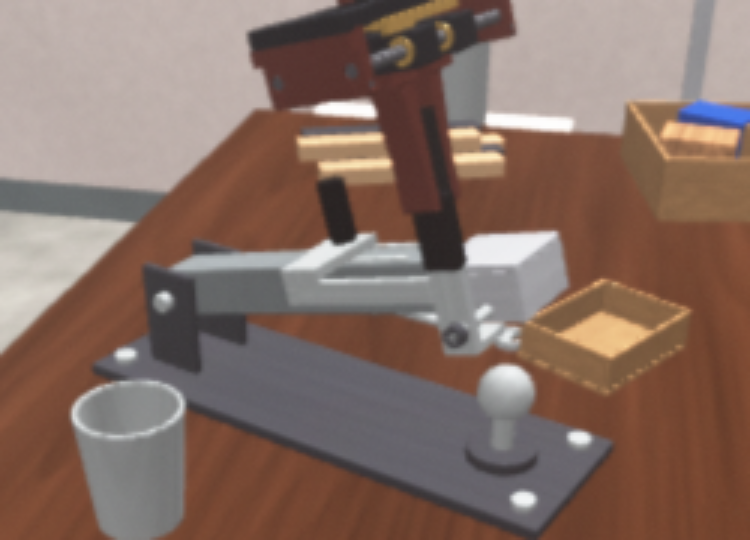

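The picture shows the bare ball at (505,390) and the coupler well above it, with the latch still pinched at (440,240). The tray and mug have not moved. The TCP rise of 74 mm implies a turn of about 0.27 rad, or about 4 cm of clear air.

```bash
python3 - <<'E'
from h import *; from bench import manip as m
m.hold(.7); s,_=st(m); print(np.abs(s["dq"]).max()); print(m.job_done())
E
```

```text
t17.8 xyz [0.0232 0.06   0.1914] F [-3.5 -9.6 -2.7] gap 0.0137 ff 30.0
0.0023205054916079055
the job is handed in; nothing more can be done
None
```

I slid the lock back to its end stop, pulled the latch and kept it pulled, then lifted the coupler about 4 cm clear of the ball (estimated from the gripper's rise), and handed the job in at 17.8 s with the arm still holding it up.

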